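# Close a compressor intake filter and lift off its rain hood

### The job

Fit the new filter element (orange ends, white pleats) over the pipe inside the blue intake filter housing, all the way down, then carry the cover by its black knob with the yellow rain hood riding on it, lower both together onto the housing until the cover sits flat in the rim, and let go. Then take the hood alone by its collar and lift it straight off, leaving the cover seated, and finish while still holding it level, at least 10 cm above where it sat, so the fitter can look over the inlet slots. Do not drop the parts into place, do not take the hood off the cover before the cover is seated, and leave the used element and the other things on the bench where they are.

Things in the scene. Friction and masses are not known exactly. Their poses are not given: they have to be found in the camera images.
- element: New filter element: upright ring, 62 mm outside diameter, straight through-bore 34 mm, 46 mm tall, about 90 g, two bright orange end caps with white pleats between (rigid). Origin: centre of its underside, z up along its axis. Starts standing on the bench.
- used_element: Used filter element, same size and shape, black end caps and brown pleats, standing on the bench. A bystander. Origin: centre of its underside.
- housing: Blue round filter housing bolted to the bench (fixed; place and yaw vary). Bowl 150 mm outside, 144 mm inside diameter, rim 92 mm and inner floor 36 mm above the bench; outlet stub runs low along its own +x to 125 mm from the axis, 6 to 34 mm high; small clips on the sides. Origin: on its axis at bench level, z up.
- pipe_foot (a point): Centre of the bowl's inner floor (36 mm above the bench), at the foot of the upright steel outlet pipe on the housing's axis: pipe 30 mm diameter, 30 mm tall, its top 6 mm tapered to 24 mm. With the element home on the pipe its origin lies here.
- rim (a point): Centre of the housing's mouth, level with the rim, 92 mm above the bench.
- cover: Inner lid, steel, 360 g, starts on the bench under the hood. Origin: centre of underside, z up. Heights from it: black spigot 139 mm diameter 0-8 mm (lower edge tapered), flange 156 mm diameter 8-12 mm (lands on the rim), raised middle 118 mm diameter to 16 mm with inlet slots, neck 20 mm diameter, black knob 26 mm diameter 58-84 mm. Seated: origin 84 mm above the bench.
- cover_knob (a point): On the cover's axis 72 mm above its origin: the middle of the black knob's exposed height (the top of the knob is 12 mm above this point, the top of the hood's collar 16 mm below it).
- hood: Outer lid, yellow rain hood, 160 g, loose on the cover (2 mm play). Origin: centre of its lower edge, z up; nested, 12 mm above the cover's origin. Skirt 130 mm diameter, 14 mm tall; roof rises to 24 mm; open collar 44 mm outside, 34 mm inside diameter, 24-44 mm, through which the cover's knob stands out 28 mm. Lifts straight off, clear of the knob after 72 mm.
- hood_collar (a point): On the hood's axis 36 mm above its origin: in the collar, 8 mm below the collar's top and 12 mm above the roof at the collar's foot.
- spanner: Steel open-end spanner, 190 mm long, lying on the bench. Bystander. Origin: under its middle.
- brush: Bench brush with wooden handle, 200 mm long, lying on the bench. Bystander. Origin: under its middle.
- spray_bottle: White spray bottle with red head, 72 mm diameter, 190 mm tall, standing. Bystander. Origin: centre of its underside.
- hose_clamp: Steel hose clamp, a 60 mm ring 12 mm high lying flat, with a screw block on one side. Bystander. Origin: centre of its underside.
- grease_tin: Closed tin with a white lid and a green label, 68 mm diameter, 75 mm tall, standing. Bystander. Origin: centre of its underside.

How it is judged:
On the way, in this order (a step that is already met when the one before it is completed fails the run):
1. the new element stands fully down over the outlet pipe, let go (horizontal distance between element and pipe_foot below 0.004 m and z of element in the frame of housing between 0.033 and 0.039 m and angle between element's own z axis and vertical below 0.06 rad and contact force between the fingers and element below 0.3 N), for 0.2 s.
2. the cover is seated in the rim with the hood still nested on it, both let go, the element still home (horizontal distance between element and pipe_foot below 0.004 m and z of element in the frame of housing between 0.033 and 0.039 m and angle between element's own z axis and vertical below 0.06 rad and horizontal distance between cover and rim below 0.005 m and z of cover in the frame of housing between 0.081 and 0.087 m and angle between cover's own z axis and vertical below 0.04 rad and z of hood in the frame of cover between 0.008 and 0.016 m and horizontal distance between hood and cover below 0.006 m and contact force between the fingers and cover below 0.3 N and contact force between the fingers and hood below 0.3 N), for 0.2 s.
3. the hood is lifted clear of the knob in the fingers, the cover still seated (horizontal distance between cover and rim below 0.005 m and z of cover in the frame of housing between 0.081 and 0.087 m and angle between cover's own z axis and vertical below 0.04 rad and z of hood in the frame of cover above 0.092 m and contact force between the fingers and hood above 1 N), for 0.2 s.
At the end, for the whole second after the job is handed in: Element within 4 mm of the pipe's axis and 3 mm of the bowl floor; cover seated: 5 mm of the axis, 3 mm in height, 0.04 rad of level, not in the fingers; hood still, in the fingers, free of cover and housing, within 0.25 rad of level, at least 96 mm above where it sat (horizontal distance between element and pipe_foot below 0.004 m and z of element in the frame of housing between 0.033 and 0.039 m and angle between element's own z axis and vertical below 0.06 rad and horizontal distance between cover and rim below 0.005 m and z of cover in the frame of housing between 0.081 and 0.087 m and angle between cover's own z axis and vertical below 0.04 rad and z of hood in the frame of cover above 0.108 m and angle between hood's own z axis and vertical below 0.25 rad and contact force between the fingers and hood above 1 N and contact force between hood and cover below 0.05 N and contact force between hood and housing below 0.05 N and linear speed of hood below 0.03 m/s and linear speed of cover below 0.02 m/s and contact force between the fingers and cover below 0.3 N); the arm keeps its last pose, push and grip.
It fails at once if the hood came off the cover (by more than 20 mm, or slid more than 15 mm aside) while the cover was not seated on the housing, or the cover was unseated while the hood was off it ((z of hood in the frame of cover above 0.032 m or (z of hood in the frame of cover below 0.092 m and horizontal distance between hood and cover above 0.015 m)) and not (horizontal distance between cover and rim below 0.006 m and z of cover in the frame of housing between 0.08 and 0.088 m and angle between cover's own z axis and vertical below 0.06 rad)).
It fails at once if the cover was dropped (moving faster than 0.5 m/s out of the fingers) (contact force between the fingers and cover below 0.05 N and linear speed of cover above 0.5 m/s).
It fails at once if the new element was dropped (moving faster than 0.6 m/s out of the fingers) (contact force between the fingers and element below 0.05 N and linear speed of element above 0.6 m/s).
It fails at once if the hood was dropped (moving faster than 0.6 m/s away from both fingers and cover) (contact force between the fingers and hood below 0.05 N and contact force between cover and hood below 0.01 N and linear speed of hood above 0.6 m/s).
It fails at once if a bystander was moved more than 30 mm or knocked over (distance of any of used_element, spanner, brush, spray_bottle, hose_clamp, grease_tin from where it was at the start of the episode above 0.03 m or angle between any of used_element, spray_bottle, grease_tin's own z axis and vertical above 0.5 rad).
It also fails if it takes over 67 s, if anything falls off the work surface, if the arm or the gripper's body presses on something with over 40 N, if the wrist force passes 120 N, or if a joint passes its speed limit or range.

### The arm

A 7-joint arm with a two-finger parallel gripper is mounted at the origin on the work surface. World frame = base frame: x ahead of the robot, y to its left, z up, the work surface at z = 0. Lengths are in m, angles in rad, forces in N, time in s.
With the tool pointing down it reaches from about 0.35 to 0.9 m from the base axis. Payload 8.1 kg.
Tool frame: the origin (TCP) lies midway between the tips of the shut fingers; the grasp point (between the pads) lies 19 mm behind it (arm.pinch_z is the distance from the TCP to the grasp point, in m); z points along the fingers, y is the direction in which the jaws open and shut (so a half turn about z gives the same grasp; the last joint's range is limited). The gripper opens to 92 mm and grips with 3 to 60 N. Pads are 19 mm wide; open, the fingers measure 130 mm over their backs; the gripper's body (75 mm by 190 mm) begins 47 mm behind the grasp point.
Start: joints at [-1.378, 0.434, 0.025, 1.573, -0.012, 1.134, -0.075], TCP at [0.182, 0.598, 0.227] pointing down, gripper open.
Joint ranges: [-2.62, 2.62], [-0.44, 2.09], [-1.27, 1.32], [0.08, 2.57], [-1.32, 4.46], [0.12, 2], [-2.74, 2.74]. Speed limits (rad/s): [2.22, 2.22, 3.01, 3.01, 3.14, 3.14, 3.14].

### API

Orientations are given as a rotation vector (axis times angle).
In Python, from cell import arm, eyes gives the robot as it stands.
- The arm moves only by the tool apply_moves, never from a script. Its argument "targets" is one flat list of numbers, 5 for each row, row after row: the closure, from 0 (fully open) to 1 (shut), then the shift along the tool's x, y, z each as a share of 40 cm, from -1 to 1, then the turn about the tool's z as a share of pi/2 rad, from -1 to 1. A call has 1 to 20 rows; each row shifts and turns the commanded pose from where the row before left it, along the tool's axes as they then stand; what a row does not reach is not made up. A row lasts 1/8 s, in which the tool goes at most 62.5 mm and 10.7 degrees, less where a joint would pass 70% of its speed; a pose out of reach is approached as far as the arm can. A call with a number of a shift or a turn outside -1 to 1 is refused whole. A call with a gripper value outside its range is refused whole. The fingers move at their own pace and stop on an object; "grip_force" is the grip in N (left out, the last holds). Time passes only in rows, so rows that do not move let the fingers close. It gives the time, the measured TCP pose, the force and the opening at its end, in the units of the state.
- arm.observe(): the state, without advancing time (a new reading comes with each control period).
- eyes.get_image(name): name is "scene" or "top" or "wrist"; returns the picture (400x640x3 uint8, red, green, blue); there is no depth.
- eyes.camera_params(name): a dict with "camera_matrix" (3x3 intrinsics, pixels), "xyz" and "attitude" of the camera in the world; the wrist camera has in their place "hand_eye" (4x4, takes a point from camera to tool coordinates, whose origin is the TCP and whose axes are the flange's). Camera axes: x right, y down, z forward; pixel columns grow to the right and rows downward; lengths in m; the calibration is good to about 2 mm. A picture is of the moment at which its call begins: read the wrist's pose just before it. camera_params takes no time and is no camera call.
- arm.sign_off(): hands the job in, once; it reports no verdict.
The state is a dict: "clock": time; "joints": joint angles; "dq": joint speeds; "joint_efforts": joint torques, N m; "position": TCP position; "ee_rot": TCP orientation; "force": force on the tool from outside, world axes, zero at the start; "ft_torque": the same for the moment, N m; "width": opening from 0.0 (shut) to 1.0 (fully open).
Only numpy, scipy, OpenCV 4.12 (cv2) and the standard library are available. Lean on these libraries where they do the work, as an engineer would, in place of code of your own. Each camera call takes 0.05 s, during which the arm holds its last target.

## Working session

There is one attempt and no reset: what is moved stays moved. The work goes in short steps, Python scripts to look and compute and a tool call to move; the robot and the scene stay as the last step left them, time stands still between calls to the robot, and variables do not carry over. Pictures are saved under pics/ and viewed, and the job is handed in when it is done.

Besides the shell and the picture viewer there is one more tool, called after "Request:" by a JSON object that holds its "op" and its "data". apply_moves: Moves the arm, as the interface text tells. Its arguments: {"type":"object","properties":{"targets":{"type":"array"},"grip_force":{"type":"number"}},"required":["targets"]}

```bash
mkdir -p pics; ls; python3 - <<'E'
from cell import arm, eyes
import cv2
print(arm.observe(), arm.pinch_z)
for n in("scene","top","wrist"):
    print(n,eyes.camera_params(n))
    cv2.imwrite(f"pics/{n}0.png",eyes.get_image(n)[...,::-1])
E
```

```text
pics
{'clock': 0.0, 'joints': array([-1.37758976,  0.43520071,  0.02501257,  1.57408377, -0.01157503,
        1.13400212, -0.07510359]), 'dq': array([-0.00199996, -0.00160986, -0.00045549,  0.00138654, -0.00063506,
       -0.00227426,  0.00117061]), 'joint_efforts': array([ 1.59906434e-03, -6.67828059e+01,  9.85776298e-01, -3.14491260e+01,
       -6.05539838e-02,  4.23458428e-02,  1.45827503e-04]), 'position': array([0.18213221, 0.59734672, 0.22596443]), 'ee_rot': array([-4.63105416e-01, -3.10722096e+00,  2.43284850e-03]), 'force': array([-0.41924487, -0.24654419, -0.01384977]), 'ft_torque': array([ 0.10984088, -0.00396303,  0.01439814]), 'width': 0.9977750922611633} 0.0188
scene {'camera_matrix': array([[515.69067631,   0.        , 309.80944463],
       [  0.        , 515.69067631, 199.79503728],
       [  0.        ,   0.        ,   1.        ]]), 'xyz': array([ 1.10129519, -0.82456318,  0.76827115]), 'attitude': array([-2.12824153, -0.64969807,  0.34620869])}
top {'camera_matrix': array([[389.90199766,   0.        , 321.39367758],
       [  0.        , 389.90199766, 202.9954923 ],
       [  0.        ,   0.        ,   1.        ]]), 'xyz': array([ 0.47016342, -0.02804959,  0.92835559]), 'attitude': array([-2.15029885,  2.16159993, -0.12359052])}
wrist {'camera_matrix': array([[276.93583908,   0.        , 323.47856752],
       [  0.        , 276.93583908, 200.63645443],
       [  0.        ,   0.        ,   1.        ]]), 'hand_eye': array([[ 2.47894244e-04, -9.65488161e-01, -2.60446826e-01,
         6.92666151e-02],
       [ 9.99999969e-01,  2.44877123e-04,  4.40330692e-05,
         9.37041523e-04],
       [ 2.12640625e-05, -2.60446829e-01,  9.65488192e-01,
        -1.56772198e-01],
       [ 0.00000000e+00,  0.00000000e+00,  0.00000000e+00,
         1.00000000e+00]])}
```

View pics/top0.png

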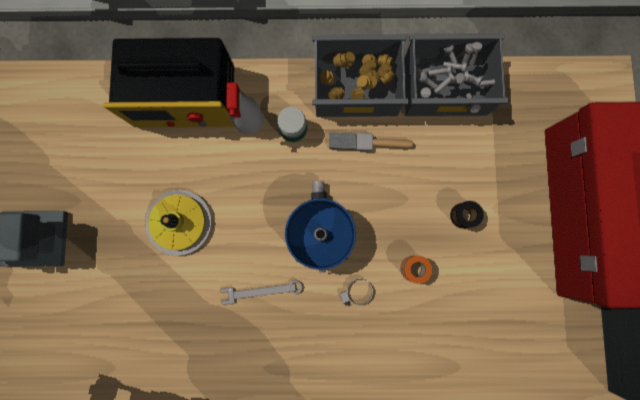

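View pics/scene0.png

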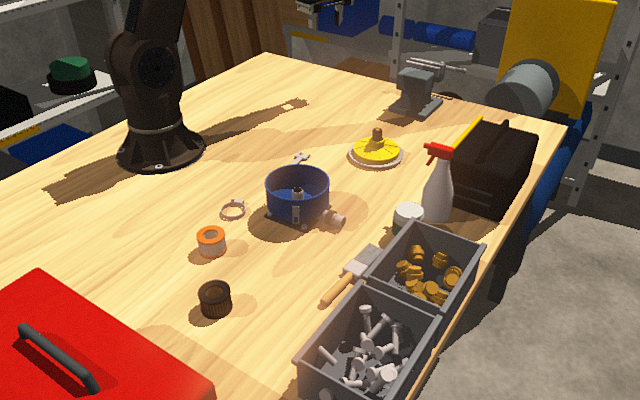

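View pics/wrist0.png

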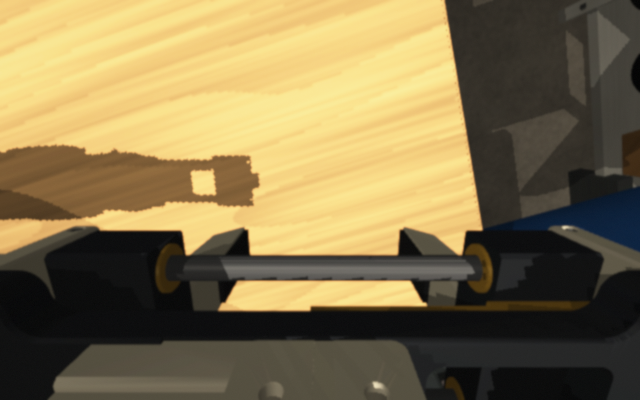

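```bash
cat > h.py <<'E'
import numpy as np, cv2
from scipy.spatial.transform import Rotation as R
from cell import arm, eyes
def cam(n):
    p=eyes.camera_params(n); K=p["camera_matrix"]
    if n=="wrist":
        s=arm.observe(); T=np.eye(4); T[:3,:3]=R.from_rotvec(s["ee_rot"]).as_matrix(); T[:3,3]=s["position"]
        T=T@p["hand_eye"]; return K,T[:3,:3],T[:3,3]
    return K,R.from_rotvec(p["attitude"]).as_matrix(),np.array(p["xyz"])
def onplane(c,uv,z):
    K,Rm,t=c; uv=np.atleast_2d(np.asarray(uv,float))
    d=(np.linalg.inv(K)@np.c_[uv,np.ones(len(uv))].T).T@Rm.T
    return t+d*((z-t[2])/d[:,2])[:,None]
def proj(c,P):
    K,Rm,t=c; q=(np.atleast_2d(P)-t)@Rm; q=q@K.T; return q[:,:2]/q[:,2:]
def big(m):
    cs,_=cv2.findContours(m.astype(np.uint8),cv2.RETR_EXTERNAL,cv2.CHAIN_APPROX_NONE)
    return max(cs,key=cv2.contourArea)[:,0,:]
def circ(c,pts,z):  # least squares circle of pixels on plane z
    P=onplane(c,pts,z)[:,:2]; A=np.c_[2*P,np.ones(len(P))]
    s=np.linalg.lstsq(A,(P**2).sum(1),rcond=None)[0]; r=np.sqrt(s[2]+s[0]**2+s[1]**2)
    return s[:2],r,np.abs(np.hypot(*(P-s[:2]).T)-r).mean()
E
python3 - <<'E'
from h import *
im=cv2.imread("pics/top0.png"); c=cam("top")
print(c[1].round(3))
hsv=cv2.cvtColor(im,cv2.COLOR_BGR2HSV)
for n in("top",):
  H,S,V=[hsv[...,i].astype(int) for i in range(3)]
  def box(u0,v0,u1,v1):
    m=np.zeros(H.shape,bool); m[v0:v1,u0:u1]=1; return m
  m=(H<14)&(S>200)&(V>110)&box(395,250,440,290); p=big(m); print("elem",circ(c,p,.046),cv2.fitEllipse(p))
  m=(H>95)&(H<125)&(S>120)&box(280,190,362,275); p=big(m); print("hous",circ(c,p,.092),cv2.fitEllipse(p))
  m=(H>22)&(H<34)&(S>170)&(V>80)&box(140,185,212,258); p=big(m); print("hood",circ(c,p,.02),cv2.fitEllipse(p))
for n,uv,z in [("tin",(292,120),.075),("used",(467,214),.046),("sprayhead",(235,98),.18),("spray",(248,118),.1),("clamp",(358,292),.01),("spA",(228,296),0),("spB",(297,287),0),("brA",(330,141),.02),("brB",(412,144),.02),("stub",(319,188),.03),("knobtop",(167,220),.084)]:
    print(n,onplane(c,uv,z)[0][:2].round(3))
k=im[170:270,135:225]; cv2.imwrite("pics/crop1.png",np.hstack([cv2.resize(k,None,fx=4,fy=4),cv2.resize(im[185:285,275:365],None,fx=4,fy=4)]))
E
```

```text
[[-0.005 -0.993  0.121]
 [-1.     0.006  0.006]
 [-0.007 -0.121 -0.993]]
elem (array([ 0.42790014, -0.23657659]), np.float64(0.02808933720198724), np.float64(0.0007472436688953932)) ((417.6721496582031, 269.07659912109375), (24.59954261779785, 26.26097869873047), 123.90631866455078)
hous (array([ 0.5070162 , -0.01987892]), np.float64(0.074043809546095), np.float64(0.0006581997094191334)) ((320.1624755859375, 233.4443359375), (69.03663635253906, 69.490234375), 170.3425750732422)
hood (array([0.53841235, 0.3168239 ]), np.float64(0.0633893152063874), np.float64(0.0007621884995484788)) ((176.46099853515625, 221.9431915283203), (53.007652282714844, 55.2242431640625), 60.33308410644531)
tin [0.764 0.043]
used [ 0.55  -0.352]
sprayhead [0.774 0.149]
spray [0.76  0.138]
clamp [ 0.374 -0.106]
spA [0.366 0.197]
spB [0.385 0.036]
brA [ 0.73  -0.044]
brB [ 0.721 -0.239]
stub [ 0.615 -0.017]
knobtop [0.537 0.313]
```

View pics/crop1.png

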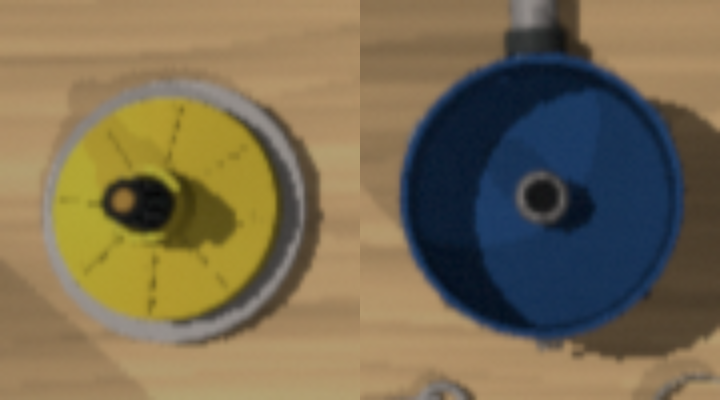

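Request:
{"op": "apply_moves", "data": {"targets": [0,-0.06,-0.03,0,0,0,-0.113,-0.049,-0.01,0,0,-0.113,-0.049,-0.01,0,0,-0.113,-0.049,-0.01,0,0,-0.113,-0.049,-0.01,0,0,-0.113,-0.049,-0.01,0,0,-0.113,-0.049,-0.01,0,0,-0.113,-0.049,-0.01,0,0,-0.113,-0.049,-0.01,0,0,-0.06,-0.02,0,0,0,0,0,0,0,0,0,0,0,0]}}

```text
clock: 1.65
position: [0.5215, 0.3101, 0.2584]
ee_rot: [-0.462, -3.106, -0.0]
force: [-0.2, -0.1, -0.8]
width: 0.998
```

```bash
cat >> h.py <<'E'
def delta(target,zdir=True):
    s=arm.observe(); Rm=R.from_rotvec(s["ee_rot"]).as_matrix()
    d=Rm.T@(np.array(target)-s["position"]); return d, d/.4
def st():
    s=arm.observe(); Rm=R.from_rotvec(s["ee_rot"]).as_matrix()
    print("t",s["clock"].__round__(2),"p",s["position"].round(4),"x",Rm[:,0].round(3),"z",Rm[:,2].round(4),"F",s["force"].round(2),"w",round(float(s["width"]),3),"q",s["joints"].round(2))
def snap(n,name):
    c=cam(n); im=eyes.get_image(n)[...,::-1].copy(); cv2.imwrite(f"pics/{name}.png",im); return c,im
E
python3 - <<'E'
from h import *
st(); c,im=snap("wrist","w1")
E
```

```text
t 1.65 p [0.5215 0.3101 0.2584] x [-0.957  0.291  0.001] z [-1.1e-03  3.0e-04 -1.0e+00] F [-0.24 -0.07 -0.78] w 0.998 q [-0.74  0.38  0.17  1.58 -0.07  1.18  0.71]
```

View pics/w1.png

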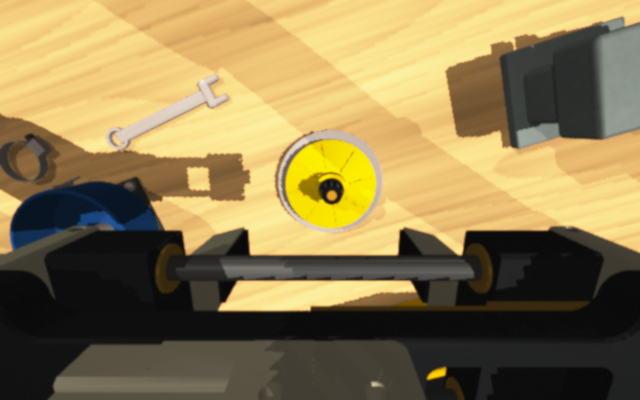

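```bash
python3 - <<'E'
from h import *
im=cv2.imread("pics/w1.png"); c=cam("wrist")
hsv=cv2.cvtColor(im,cv2.COLOR_BGR2HSV); H,S,V=[hsv[...,i].astype(int) for i in range(3)]
b=np.zeros(H.shape,bool); b[120:245,265:390]=1
m=(H>22)&(H<34)&(S>170)&(V>80)&b; p=big(m); print("hood",circ(c,p,.02),cv2.fitEllipse(p))
for cc in [(328,181,'mid')]:pass
k=im[120:245,265:395]; cv2.imwrite("pics/crop2.png",cv2.resize(k,None,fx=5,fy=5,interpolation=cv2.INTER_NEAREST)[:600])
P=np.array([.538,.317,.084]); print(proj(c,[P,[.538,.317,.026]]))
E
```

```text
hood (array([0.53721037, 0.31631651]), np.float64(0.06477742301093464), np.float64(0.00040559233598480744)) ((329.8434143066406, 183.2080078125), (87.17259979248047, 89.28624725341797), 91.16825103759766)
[[331.70698278 196.10294273]
 [330.54810035 186.2609586 ]]
```

View pics/crop2.png

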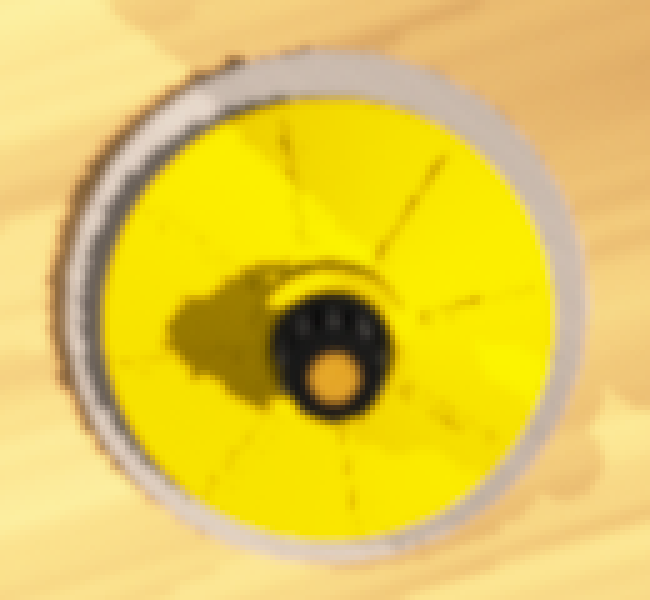

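Request:
{"op": "apply_moves", "data": {"targets": [0,-0.012,-0.058,0,0,0,-0.024,-0.116,0,0,0,-0.024,-0.116,0,0,0,-0.024,-0.116,0,0,0,-0.024,-0.116,0,0,0,-0.024,-0.116,0,0,0,-0.024,-0.116,0,0,0,-0.012,-0.058,0,0,0,0,0,0,0,0,0,0,0,0]}}

```text
clock: 2.95
position: [0.4917, -0.02, 0.2588]
ee_rot: [-0.461, -3.107, -0.001]
force: [-0.8, 0.3, -0.2]
width: 1.0
```

```bash
python3 - <<'E'
from h import *
st(); c,im=snap("wrist","w2")
P=proj(c,[[.507,-.02,.092],[.507,-.02,.066],[.428,-.237,.046]]); print(P)
u,v=P[0].astype(int); k=im[max(v-75,0):v+75,u-75:u+75]; cv2.imwrite("pics/crop3.png",np.hstack([cv2.resize(im,None,fx=.0+0.6,fy=0.6)[:240],cv2.resize(k,(384,384))[:240]*0])) if 0 else cv2.imwrite("pics/crop3.png",cv2.resize(k,(600,600)))
hsv=cv2.cvtColor(im,cv2.COLOR_BGR2HSV); H,S,V=[hsv[...,i].astype(int) for i in range(3)]
m=(H>95)&(H<125)&(S>120); p=big(m); print("hous",circ(c,p,.092),cv2.fitEllipse(p))
E
```

```text
t 2.95 p [ 0.4917 -0.02    0.2588] x [-0.957  0.29   0.   ] z [ 0.e+00  7.e-04 -1.e+00] F [-0.79  0.28 -0.19] w 1.0 q [-0.33  0.19  0.31  1.86 -0.06  1.11  1.28]
[[326.25859509 197.95148726]
 [326.05180801 192.92294415]
 [155.74196033 180.44309896]]
hous (array([ 0.5044672 , -0.01925765]), np.float64(0.07397836308693688), np.float64(0.000391222326116706)) ((326.23321533203125, 192.3741455078125), (119.65480041503906, 122.98339080810547), 92.4272689819336)
```

View pics/w2.png

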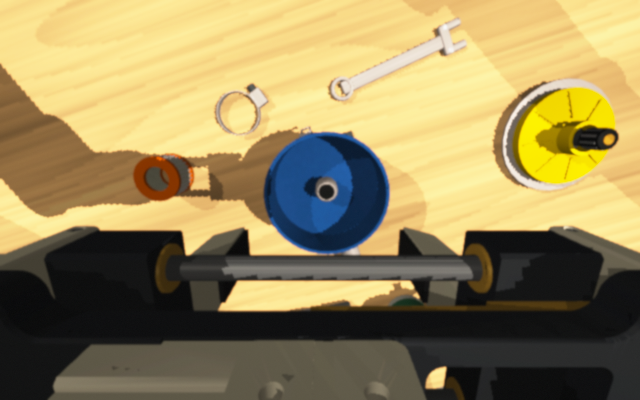

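View pics/crop3.png

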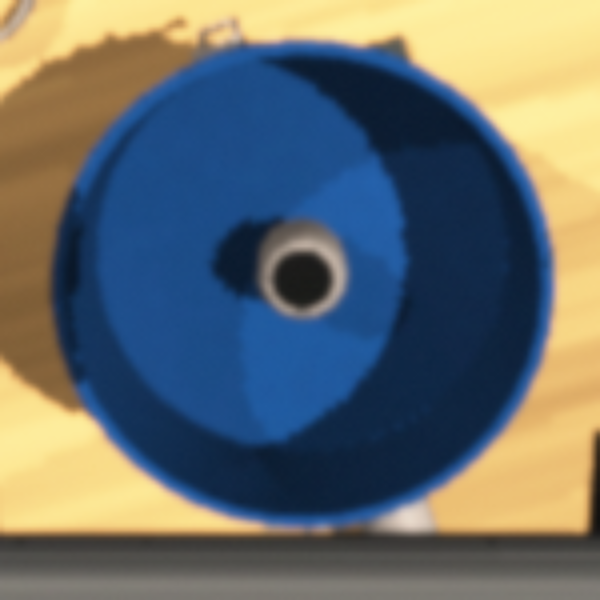

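Request:
{"op": "apply_moves", "data": {"targets": [0,0.003,-0.058,0.015,0,0,0.006,-0.115,0.03,0,0,0.006,-0.115,0.03,0,0,0.006,-0.115,0.03,0,0,0.006,-0.115,0.03,0,0,0.003,-0.058,0.015,0,0,0,0,0,0,0,0,0,0,0]}}

```text
clock: 4.0
position: [0.4143, -0.2364, 0.1988]
ee_rot: [0.46, 3.108, 0.001]
force: [0.1, 0.9, 0.0]
width: 1.0
```

```bash
python3 - <<'E'
from h import *
st(); c,im=snap("wrist","w3")
P=proj(c,[[.428,-.237,.046]]); print(P)
hsv=cv2.cvtColor(im,cv2.COLOR_BGR2HSV); H,S,V=[hsv[...,i].astype(int) for i in range(3)]
m=((H<16)|(H>172))&(S>190)&(V>90); m[235:]=0; p=big(m); print("elem",circ(c,p,.046),cv2.fitEllipse(p),cv2.contourArea(p))
hole=m.copy().astype(np.uint8); cs,h=cv2.findContours(hole,cv2.RETR_CCOMP,cv2.CHAIN_APPROX_NONE)
for q,hh in zip(cs,h[0]):
    if len(q)>40: print(len(q),hh[3],circ(c,q[:,0],.046))
u,v=P[0].astype(int); k=im[v-60:v+60,u-60:u+60]; k2=k.copy(); k2[m[v-60:v+60,u-60:u+60]]=(0,255,0); cv2.imwrite("pics/crop4.png",cv2.resize(np.hstack([k,k2]),(800,400)))
E
```

```text
t 4.0 p [ 0.4143 -0.2364  0.1988] x [-0.957  0.29  -0.   ] z [ 2.e-04  5.e-04 -1.e+00] F [0.12 0.87 0.04] w 1.0 q [ 0.04  0.23  0.45  1.99 -0.12  0.95  1.82]
[[325.5188555  199.88594127]]
elem (array([ 0.4231071, -0.2365423]), np.float64(0.030517164935226652), np.float64(0.0013026476751983992)) ((324.6744079589844, 195.4286651611328), (51.17988967895508, 53.27267837524414), 179.8167724609375) 2070.0
204 -1 (array([ 0.4231071, -0.2365423]), np.float64(0.030517164935226652), np.float64(0.0013026476751983992))
85 2 (array([ 0.42535641, -0.23721386]), np.float64(0.016932574078412217), np.float64(0.0005688498075537137))
```

View pics/crop4.png

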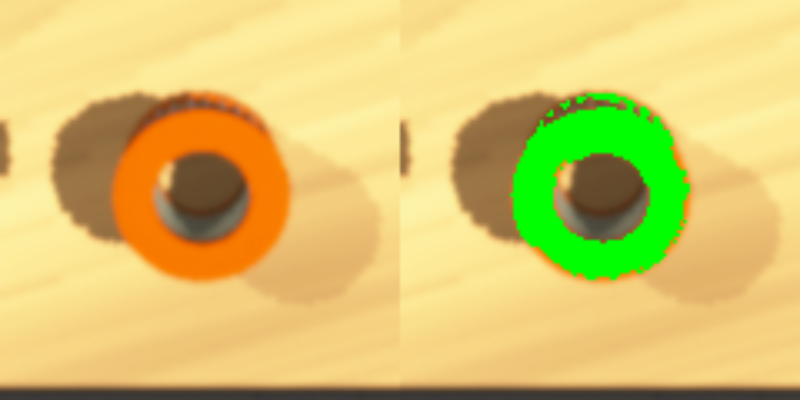

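Request:
{"op": "apply_moves", "data": {"targets": [0,-0.027,0.006,0.06,0,0,0,0,0.11,0,0,0,0,0.11,0,0,0,0,0.1,0,0,0,0,0.06,0,0,0,0,0.0225,0,0.5,0,0,0,0,1,0,0,0,0,1,0,0,0,0,1,0,0,0,0], "grip_force": 20}}

```text
clock: 5.3
position: [0.4251, -0.2388, 0.0145]
ee_rot: [0.462, 3.106, 0.0]
force: [-1.2, 1.5, 6.8]
width: 0.69
```

```bash
python3 - <<'E'
from h import *
st()
E
```

```text
t 5.3 p [ 0.4251 -0.2388  0.0145] x [-0.957  0.291 -0.002] z [ 1.6e-03 -2.0e-04 -1.0e+00] F [-1.2   1.46  6.84] w 0.69 q [ 0.17  0.53  0.32  2.13 -0.33  0.52  2.  ]
```

Request:
{"op": "apply_moves", "data": {"targets": [1,0,0,0,0,1,0,0,-0.04,0,1,0,0,-0.08,0,1,0,0,-0.1,0,1,0,0.03,-0.0675,0,1,-0.005,0.09,0,0,1,-0.005,0.1,0,0,1,-0.005,0.1,0,0,1,-0.005,0.1,0,0,1,-0.005,0.09,0,0,1,-0.005,0.05,0,0,1,0,0.0235,0,0,1,0,0,0,0]}}

```text
clock: 6.92
position: [0.5037, -0.0195, 0.1288]
ee_rot: [-0.463, -3.107, 0.001]
force: [-0.1, -1.3, -2.3]
width: 0.691
```

```bash
python3 - <<'E'
from h import *
st(); c,im=snap("wrist","w4"); snap("scene","s4")
P=proj(c,[[.5045,-.019,.092]]); print(P)
E
```

```text
t 6.92 p [ 0.5037 -0.0195  0.1288] x [-0.956  0.292  0.   ] z [-2.e-04 -3.e-04 -1.e+00] F [-0.11 -1.29 -2.28] w 0.691 q [-0.36  0.36  0.38  2.01 -0.18  0.81  1.4 ]
[[323.13471764 223.62364715]]
```

View pics/w4.png

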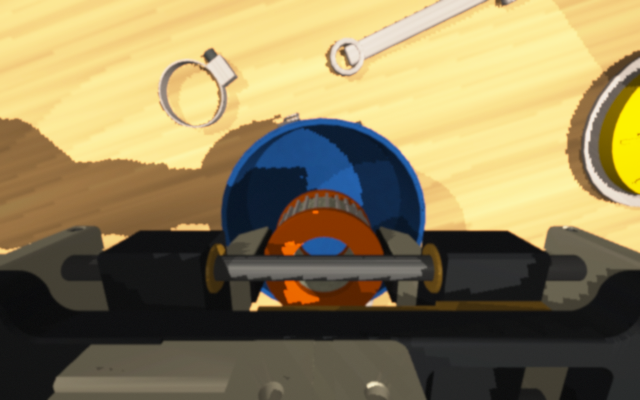

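View pics/s4.png

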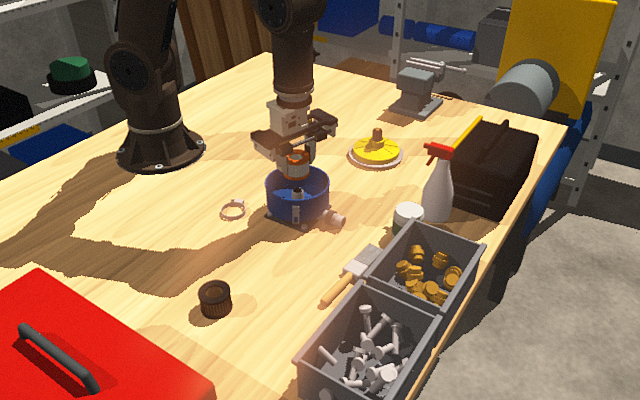

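Request:
{"op": "apply_moves", "data": {"targets": [1,-0.0015,0.002,0.03,0,1,0,0,0.04,0,1,0,0,0.03,0,1,0,0,0.015,0,1,0,0,0.015,0,1,0,0,0.01,0,1,0,0,0,0]}}

```text
clock: 7.9
position: [0.5047, -0.0184, 0.0726]
ee_rot: [-0.463, -3.107, 0.0]
force: [-0.7, 0.1, -2.0]
width: 0.683
```

```bash
python3 - <<'E'
from h import *
st(); c,im=snap("wrist","w5")
E
```

```text
t 7.9 p [ 0.5047 -0.0184  0.0726] x [-0.957  0.292  0.   ] z [-2.e-04  0.e+00 -1.e+00] F [-0.66  0.09 -1.98] w 0.683 q [-0.33  0.45  0.34  2.05 -0.24  0.68  1.44]
```

Request:
{"op": "apply_moves", "data": {"targets": [1,0,0,0.012,0,1,0,0,0.012,0,1,0,0,0.012,0,1,0,0,0.01,0,1,0,0,0.006,0,1,0,0,0.003,0,1,0,0,0,0]}}

```text
clock: 8.82
position: [0.5048, -0.0183, 0.0508]
ee_rot: [0.463, 3.107, 0.0]
force: [-0.5, 0.9, -0.9]
width: 0.688
```

```bash
python3 - <<'E'
from h import *
st(); c,im=snap("wrist","w6")
E
```

```text
t 8.82 p [ 0.5048 -0.0183  0.0508] x [-0.957  0.292 -0.   ] z [ 1.e-04  1.e-04 -1.e+00] F [-0.48  0.89 -0.88] w 0.688 q [-0.31  0.48  0.32  2.07 -0.26  0.63  1.46]
```

View pics/w6.png

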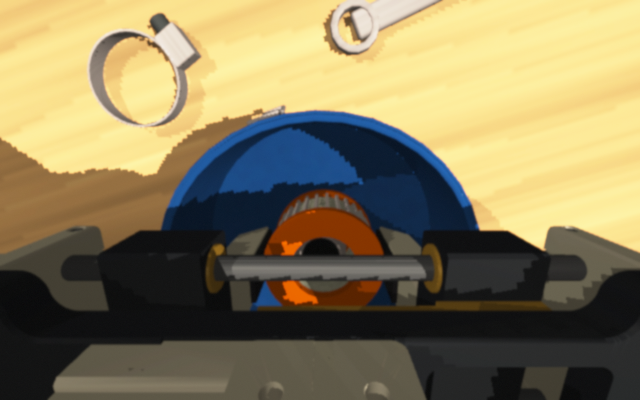

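Request:
{"op": "apply_moves", "data": {"targets": [1,0,0,0.003,0,1,0,0,0.002,0,1,0,0,0,0]}}

```text
clock: 9.25
position: [0.505, -0.0184, 0.0503]
ee_rot: [0.463, 3.106, 0.002]
force: [-7.1, 0.2, 25.2]
width: 0.687
```

Request:
{"op": "apply_moves", "data": {"targets": [1,0,0,-0.004,0,0.15,0,0,0,0,0.15,0,0,0,0,0.15,0,0,0,0,0.15,0,0,-0.02,0,0.15,0,0,-0.06,0,0.15,0,0,-0.1,0,0.15,0,0,-0.12,0,0.15,0,0,-0.12,0,0.15,0.1,0,-0.05,0,0.15,0,0,0,0]}}

```text
clock: 10.62
position: [0.4654, -0.0061, 0.2403]
ee_rot: [0.461, 3.105, 0.003]
force: [1.0, 0.7, -1.0]
width: 0.85
```

```bash
python3 - <<'E'
from h import *
st(); c,im=snap("wrist","w7")
e=(.5045,-.019)
P=proj(c,[[*e,.092],[*e,.082]]); print(P)
hsv=cv2.cvtColor(im,cv2.COLOR_BGR2HSV); H,S,V=[hsv[...,i].astype(int) for i in range(3)]
m=(H>95)&(H<125)&(S>120); p=big(m); print("hous",circ(c,p,.092))
m=((H<16)|(H>172))&(S>190)&(V>60); m[260:]=0; p=big(m)
hh,_=cv2.findContours(m.astype(np.uint8),cv2.RETR_CCOMP,cv2.CHAIN_APPROX_NONE)
for q in hh:
    if len(q)>30: print(len(q),circ(c,q[:,0],.082))
u,v=P[0].astype(int); k=im[v-75:v+75,u-75:u+75]; cv2.imwrite("pics/crop7.png",cv2.resize(k,(600,600)))
E
```

```text
t 10.62 p [ 0.4654 -0.0061  0.2403] x [-0.957  0.291 -0.002] z [ 0.0024  0.0019 -1.    ] F [ 0.95  0.66 -0.99] w 0.85 q [-0.46  0.15  0.42  1.95 -0.07  1.05  1.27]
[[321.52119759 223.63950311]
 [321.55761018 220.79237246]]
hous (array([ 0.49395454, -0.01601979]), np.float64(0.06842462175231705), np.float64(0.006022232661115201))
142 (array([ 0.50439246, -0.01700651]), np.float64(0.030556187417501244), np.float64(0.0005361316434690532))
76 (array([ 0.50433171, -0.01735893]), np.float64(0.01684378857528164), np.float64(0.00038834479409680203))
34 (array([ 0.48001279, -0.0053478 ]), np.float64(0.01156638103307423), np.float64(0.0008546252436342141))
```

View pics/crop7.png

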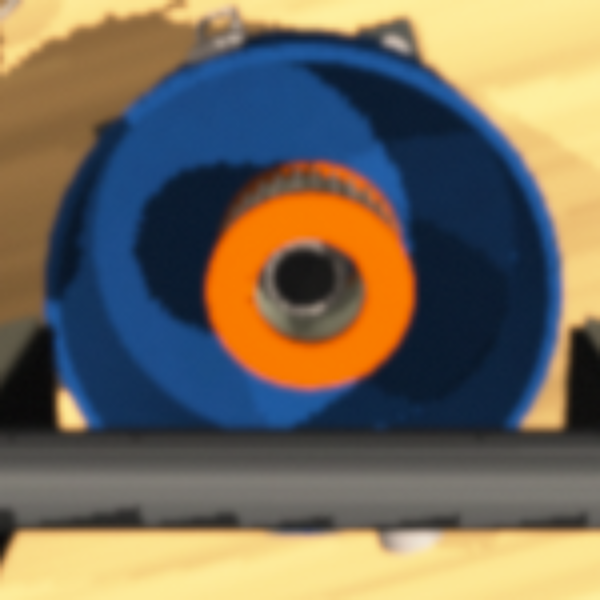

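Request:
{"op": "apply_moves", "data": {"targets": [0.3,0.008,0.05,0,0,0.3,0.018,0.1,0,0,0.3,0.018,0.11,0,0,0.3,0.018,0.11,0,0,0.3,0.018,0.11,0,0,0.3,0.018,0.11,0,0,0.3,0.018,0.11,0,0,0.3,0.016,0.0735,0,0,0.3,0.006,0.05,0,0,0.3,0,0,0,0,0.3,0,0,0,0]}}

```text
clock: 12.05
position: [0.5102, 0.3227, 0.2381]
ee_rot: [0.466, 3.107, -0.002]
force: [-0.1, 0.0, 0.3]
width: 0.702
```

```bash
python3 - <<'E'
from h import *
st(); c,im=snap("wrist","w8")
e=(.5372,.3163)
P=proj(c,[[*e,.084],[*e,.056]]); print(P)
hsv=cv2.cvtColor(im,cv2.COLOR_BGR2HSV); H,S,V=[hsv[...,i].astype(int) for i in range(3)]
m=(H>22)&(H<34)&(S>170)&(V>80); m[240:]=0; p=big(m); print("hood",circ(c,p,.02),p.min(0),p.max(0))
u,v=P[0].astype(int); k=im[v-60:v+60,u-60:u+60]; cv2.imwrite("pics/crop8.png",cv2.resize(k,(600,600),interpolation=cv2.INTER_NEAREST)); print(u-60,v-60)
E
```

```text
t 12.05 p [0.5102 0.3227 0.2381] x [-0.956  0.293 -0.   ] z [-1.0e-04 -1.1e-03 -1.0e+00] F [-0.07  0.03  0.3 ] w 0.702 q [-0.84  0.39  0.27  1.63 -0.11  1.14  0.73]
[[324.3220311  211.35742788]
 [324.28117601 204.80052932]]
hood (array([0.53708726, 0.31604538]), np.float64(0.06462999574902302), np.float64(0.0005529544267307311)) [278 151] [370 239]
264 151
```

View pics/crop8.png

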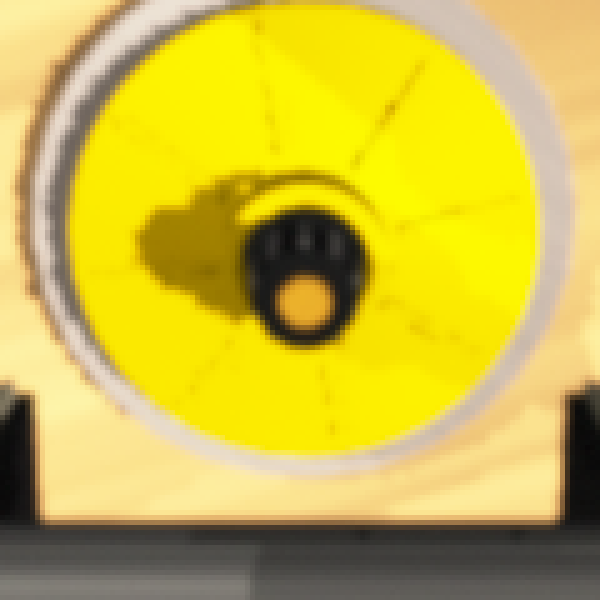

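Request:
{"op": "apply_moves", "data": {"targets": [0.3,-0.035,0.003,0.04,0,0.3,-0.034,0.0025,0.1,0,0.3,0,0,0.12,0,0.3,0,0,0.1,0,0.3,0,0,0.05,0,0.3,0,0,0.0255,0,0.3,0,0,0.01,0,0.3,0,0,0,0]}}

```text
clock: 13.1
position: [0.5373, 0.3185, 0.0605]
ee_rot: [0.463, 3.107, 0.001]
force: [-0.7, 0.1, 0.2]
width: 0.7
```

```bash
python3 - <<'E'
from h import *
st(); c,im=snap("wrist","w9"); snap("scene","s9")
E
```

```text
t 13.1 p [0.5373 0.3185 0.0605] x [-0.956  0.292 -0.001] z [ 7.e-04  4.e-04 -1.e+00] F [-0.69  0.06  0.17] w 0.7 q [-0.77  0.61  0.23  1.76 -0.18  0.79  0.82]
```

View pics/w9.png

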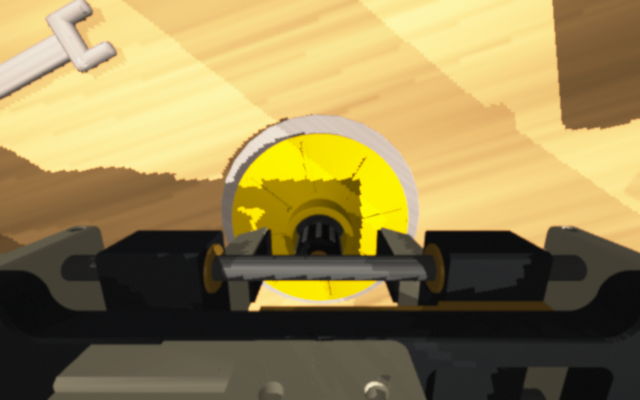

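Request:
{"op": "apply_moves", "data": {"targets": [0.5,0,-0.004,0,0,0.65,0,0,0,0,1,0,0,0,0,1,0,0,0,0,1,0,0,0,0,1,0,0,0,0,1,0,0,0,0], "grip_force": 50}}

```text
clock: 14.08
position: [0.5362, 0.3168, 0.0601]
ee_rot: [-0.463, -3.107, 0.001]
force: [-1.1, -2.2, 2.4]
width: 0.275
```

```bash
python3 - <<'E'
from h import *
st()
E
```

```text
t 14.07 p [0.5362 0.3168 0.0601] x [-0.957  0.292  0.   ] z [-2.e-04 -3.e-04 -1.e+00] F [-1.08 -2.23  2.43] w 0.275 q [-0.77  0.61  0.23  1.76 -0.18  0.79  0.82]
```

Request:
{"op": "apply_moves", "data": {"targets": [1,0,0,-0.01,0,1,0,0,-0.02,0,1,0,0,-0.03,0,1,0,0,-0.02,0,1,0,0,-0.01,0,1,0,0,0,0]}}

```text
clock: 14.82
position: [0.5364, 0.3172, 0.0965]
ee_rot: [0.463, 3.107, 0.001]
force: [0.4, 0.2, -4.6]
width: 0.273
```

```bash
python3 - <<'E'
from h import *
st(); snap("wrist","w10"); c,im=snap("scene","s10"); cv2.imwrite("pics/s10c.png",cv2.resize(im[20:220,250:490],None,fx=3,fy=3))
E
```

```text
t 14.82 p [0.5364 0.3172 0.0965] x [-0.957  0.292 -0.   ] z [ 5.e-04  4.e-04 -1.e+00] F [ 0.4   0.21 -4.63] w 0.273 q [-0.78  0.56  0.24  1.73 -0.17  0.86  0.81]
```

View pics/s10c.png

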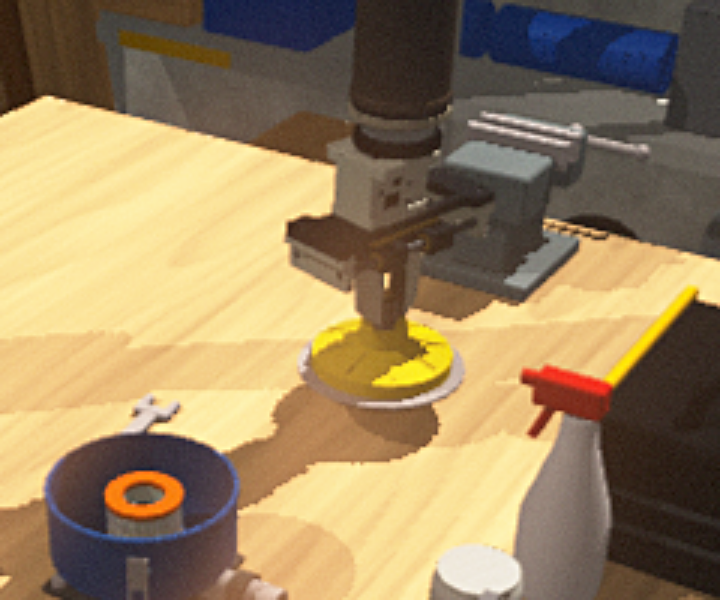

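View pics/w10.png

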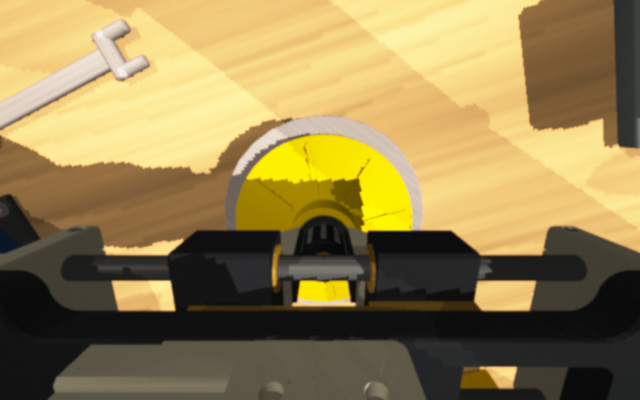

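Request:
{"op": "apply_moves", "data": {"targets": [1,0,0,-0.03,0,1,0,0,-0.07,0,1,0,0,-0.08,0,1,0,0,-0.041,0,1,-0.006,-0.03,0,0,1,-0.012,-0.06,0,0,1,-0.018,-0.09,0,0,1,-0.02,-0.1,0,0,1,-0.02,-0.1,0,0,1,-0.02,-0.1,0,0,1,-0.02,-0.1,0,0,1,-0.02,-0.1,0,0,1,-0.016,-0.08,0,0,1,-0.008,-0.04,0,0,1,-0.007,-0.0265,0,0,1,0,0,0,0,1,0,0,0,0]}}

```text
clock: 17.05
position: [0.5039, -0.0175, 0.1844]
ee_rot: [-0.461, -3.107, -0.001]
force: [-0.5, 0.7, -4.1]
width: 0.272
```

```bash
python3 - <<'E'
from h import *
st(); snap("wrist","w11"); c,im=snap("scene","s11"); cv2.imwrite("pics/s11c.png",cv2.resize(im[60:260,190:430],None,fx=3,fy=3)); print(delta([.5038,-.0183,.16]))
E
```

```text
t 17.05 p [ 0.5039 -0.0175  0.1844] x [-0.957  0.29   0.   ] z [-1.e-04  5.e-04 -1.e+00] F [-0.48  0.71 -4.09] w 0.272 q [-0.35  0.29  0.36  1.94 -0.12  0.94  1.34]
(array([-9.94281413e-05, -7.54750631e-04,  2.44002338e-02]), array([-0.00024857, -0.00188688,  0.06100058]))
```

View pics/s11c.png

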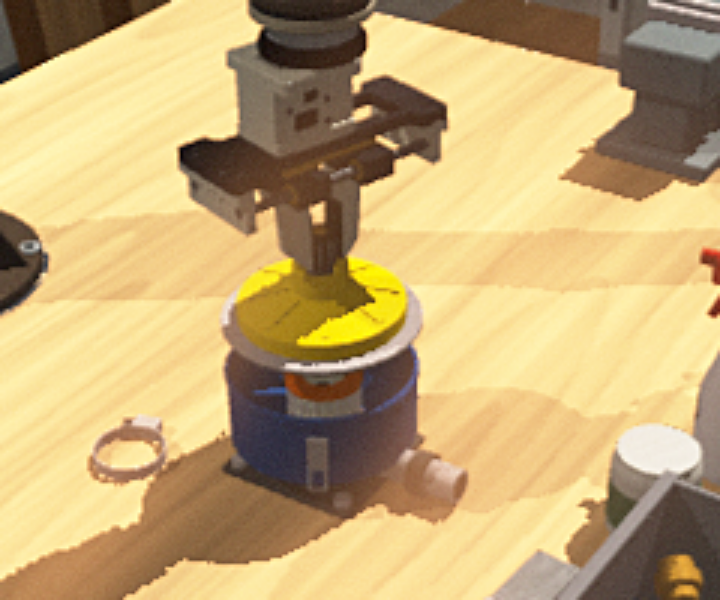

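View pics/w11.png

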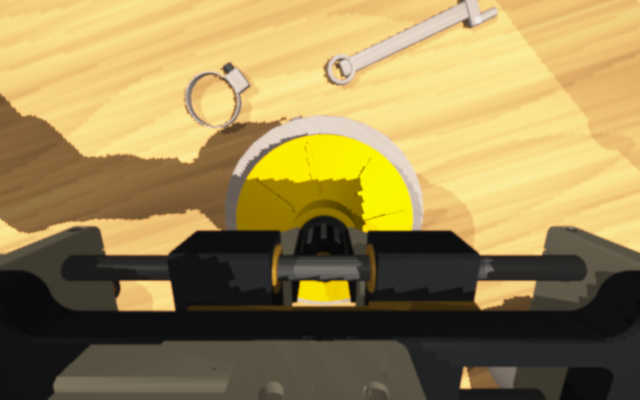

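Request:
{"op": "apply_moves", "data": {"targets": [1,0,-0.002,0.015,0,1,0,0,0.025,0,1,0,0,0.02,0,1,0,0,0.0135,0,1,0,0,0,0]}}

```text
clock: 17.77
position: [0.5033, -0.0195, 0.1546]
ee_rot: [-0.463, -3.106, 0.0]
force: [-0.0, -0.2, -4.3]
width: 0.273
```

```bash
python3 - <<'E'
from h import *
st(); c,im=snap("scene","s12"); cv2.imwrite("pics/s12c.png",cv2.resize(im[120:240,230:370],None,fx=5,fy=5)); c,im=snap("top","t12");cv2.imwrite("pics/t12c.png",cv2.resize(im[170:290,250:390],None,fx=5,fy=5))
E
```

```text
t 17.77 p [ 0.5033 -0.0195  0.1546] x [-0.957  0.292  0.001] z [-9.e-04 -2.e-04 -1.e+00] F [-0.04 -0.15 -4.34] w 0.273 q [-0.34  0.32  0.35  1.98 -0.14  0.87  1.36]
```

View pics/s12c.png

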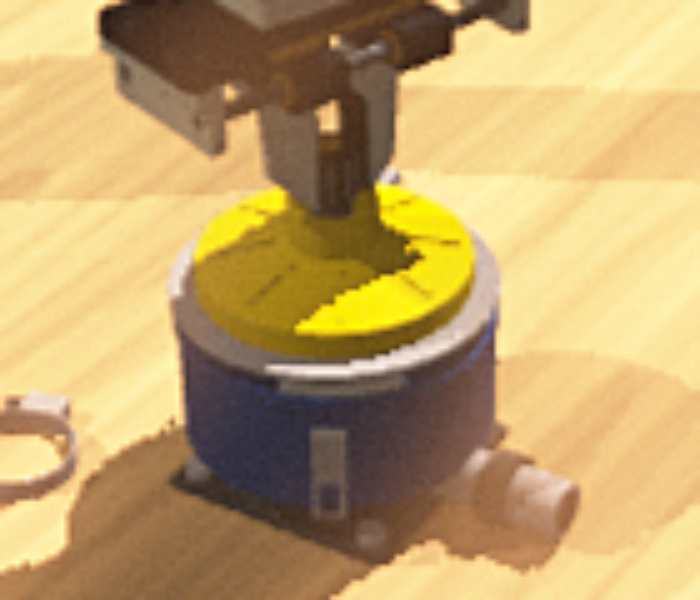

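Request:
{"op": "apply_moves", "data": {"targets": [1,0,0.002,0.006,0,1,0,0,0.006,0,1,0,0,0.006,0,1,0,0,0.004,0,1,0,0,0,0]}}

```text
clock: 18.5
position: [0.5037, -0.0187, 0.1462]
ee_rot: [-0.463, -3.107, 0.0]
force: [-0.3, -0.6, -4.5]
width: 0.273
```

```bash
python3 - <<'E'
from h import *
st()
E
```

```text
t 18.5 p [ 0.5037 -0.0187  0.1462] x [-0.957  0.292  0.   ] z [-2.e-04 -0.e+00 -1.e+00] F [-0.26 -0.56 -4.53] w 0.273 q [-0.34  0.34  0.34  1.99 -0.15  0.85  1.36]
```

Spigot is inside the rim with no contact force. 2 mm to go.

Request:
{"op": "apply_moves", "data": {"targets": [1,0,0,0.003,0,1,0,0,0.003,0,1,0,0,0.001,0,1,0,0,0,0]}}

```text
clock: 19.0
position: [0.5039, -0.0186, 0.1441]
ee_rot: [0.463, 3.107, 0.001]
force: [-3.5, 0.8, 5.5]
width: 0.273
```

```bash
python3 - <<'E'
from h import *
st(); c,im=snap("scene","s13"); cv2.imwrite("pics/s13c.png",cv2.resize(im[120:240,230:370],None,fx=5,fy=5))
E
```

```text
t 19.0 p [ 0.5039 -0.0186  0.1441] x [-0.957  0.292 -0.   ] z [ 4.e-04  4.e-04 -1.e+00] F [-3.49  0.81  5.49] w 0.273 q [-0.34  0.34  0.34  1.99 -0.15  0.84  1.37]
```

View pics/s13c.png

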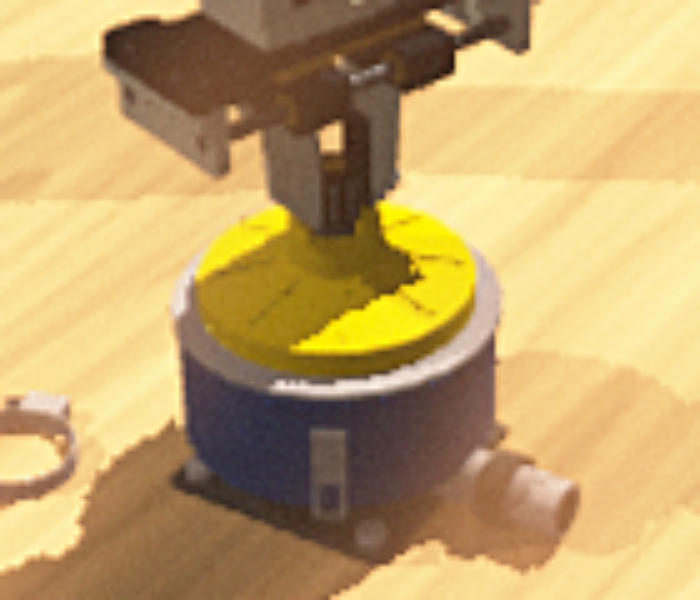

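Request:
{"op": "apply_moves", "data": {"targets": [0.6,0,0,0,0,0.25,0,0,0,0,0.25,0,0,0,0,0.25,0,0,0,0,0.25,0,0,0,0,0.25,0,0,-0.03,0,0.25,0,0,-0.08,0,0.25,0,0,-0.12,0,0.25,0.05,0,-0.05,0,0.25,0.05,0,0,0,0.25,0,0,0,0,0.25,0,0,0,0]}}

```text
clock: 20.55
position: [0.4661, -0.0072, 0.2559]
ee_rot: [0.463, 3.106, 0.0]
force: [-0.7, -0.6, -0.3]
width: 0.749
```

```bash
python3 - <<'E'
from h import *
st(); c,im=snap("wrist","w14")
e=(.5045,-.0185)
P=proj(c,[[*e,.168],[*e,.11]]); print(P)
hsv=cv2.cvtColor(im,cv2.COLOR_BGR2HSV); H,S,V=[hsv[...,i].astype(int) for i in range(3)]
m=(H>22)&(H<34)&(S>170)&(V>80); m[240:]=0; p=big(m); print("hood",circ(c,p,.104),p.min(0),p.max(0))
u,v=P[0].astype(int); k=im[v-80:v+70,u-75:u+75]; cv2.imwrite("pics/crop14.png",cv2.resize(k,(600,600),interpolation=cv2.INTER_NEAREST)); print(u-75,v-80)
E
```

```text
t 20.55 p [ 0.4661 -0.0072  0.2559] x [-0.957  0.292 -0.001] z [ 9.e-04  1.e-04 -1.e+00] F [-0.7  -0.57 -0.3 ] w 0.749 q [-0.42  0.14  0.36  1.92 -0.06  1.09  1.24]
[[322.84199834 244.27179716]
 [322.93825082 223.57163098]]
hood (array([ 0.49179629, -0.01379941]), np.float64(0.053612927821736024), np.float64(0.010897625730799075)) [268 167] [379 239]
247 164
```

View pics/crop14.png

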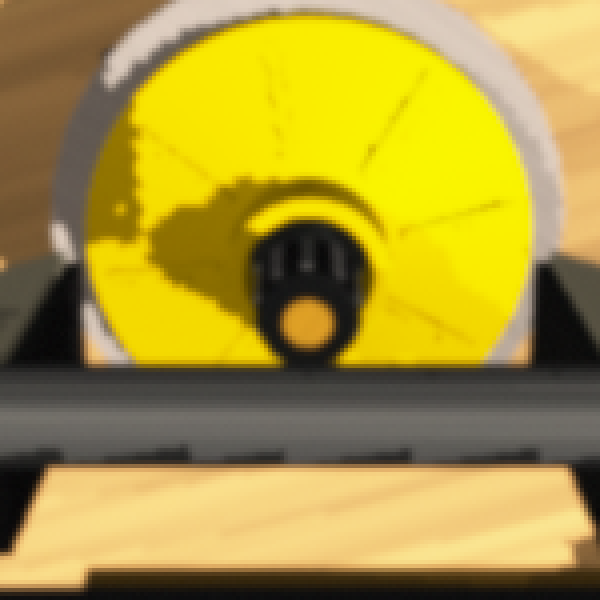

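Request:
{"op": "apply_moves", "data": {"targets": [0.25,-0.05,0.0015,0,0,0.25,-0.05,0.0015,0.03,0,0.25,0,0,0.09,0,0.25,0,0,0.1,0,0.25,0,0,0.06,0,0.25,0,0,0.03,0,0.25,0,0,0.015,0,0.25,0,0,0,0]}}

```text
clock: 21.6
position: [0.5046, -0.0176, 0.1258]
ee_rot: [0.463, 3.107, 0.0]
force: [-0.3, 0.0, 0.0]
width: 0.753
```

```bash
python3 - <<'E'
from h import *
st(); c,im=snap("wrist","w15"); c,im=snap("scene","s15"); cv2.imwrite("pics/s15c.png",cv2.resize(im[120:240,230:370],None,fx=5,fy=5))
E
```

```text
t 21.6 p [ 0.5046 -0.0176  0.1258] x [-0.957  0.292 -0.   ] z [ 5.e-04 -0.e+00 -1.e+00] F [-0.29  0.03  0.02] w 0.753 q [-0.34  0.36  0.34  2.01 -0.17  0.8   1.38]
```

View pics/w15.png

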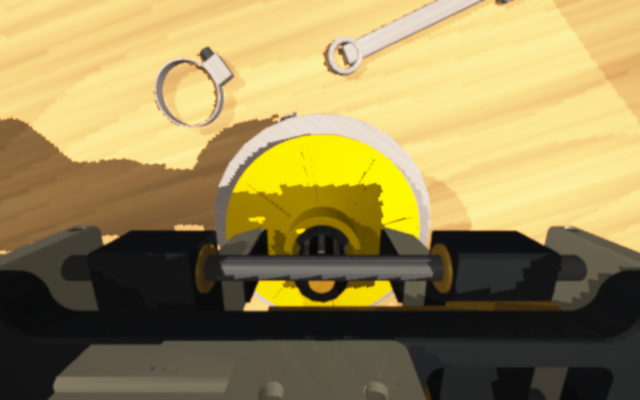

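View pics/s15c.png

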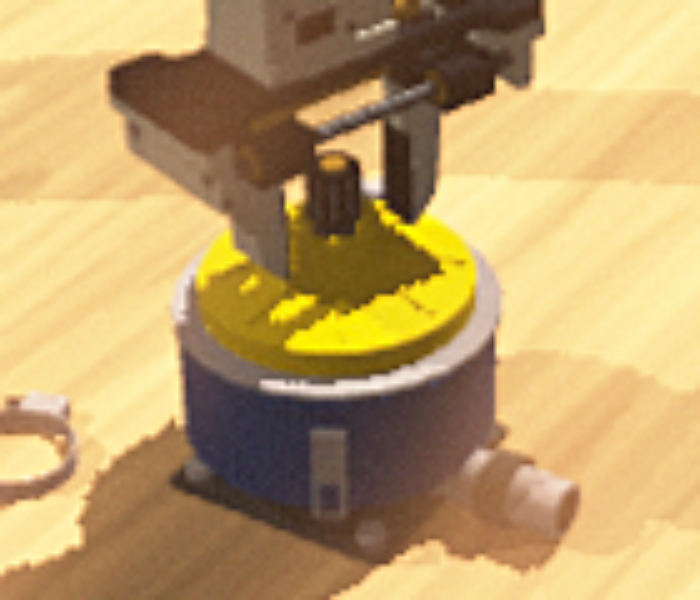

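Request:
{"op": "apply_moves", "data": {"targets": [0.25,0,0,0.008,0,0.35,0,0,0,0,0.45,0,0,0,0,1,0,0,0,0,1,0,0,0,0,1,0,0,0,0,1,0,0,0,0], "grip_force": 35}}

```text
clock: 22.58
position: [0.5042, -0.0176, 0.1224]
ee_rot: [0.463, 3.107, 0.0]
force: [-0.2, -0.0, 2.1]
width: 0.476
```

```bash
python3 - <<'E'
from h import *
st()
E
```

```text
t 22.57 p [ 0.5042 -0.0176  0.1224] x [-0.957  0.292 -0.   ] z [ 2.e-04  1.e-04 -1.e+00] F [-0.22 -0.    2.11] w 0.476 q [-0.33  0.37  0.34  2.01 -0.17  0.79  1.38]
```

Collar gripped (43.8 mm). Lift a little first.

Request:
{"op": "apply_moves", "data": {"targets": [1,0,0,-0.01,0,1,0,0,-0.015,0,1,0,0,-0.015,0,1,0,0,0,0]}}

```text
clock: 23.08
position: [0.5046, -0.0175, 0.1389]
ee_rot: [0.463, 3.106, 0.001]
force: [-0.1, 0.0, -2.0]
width: 0.476
```

```bash
python3 - <<'E'
from h import *
st(); c,im=snap("scene","s16"); cv2.imwrite("pics/s16c.png",cv2.resize(im[120:240,230:370],None,fx=5,fy=5))
E
```

```text
t 23.07 p [ 0.5046 -0.0175  0.1389] x [-0.957  0.292 -0.001] z [ 1.2e-03  2.0e-04 -1.0e+00] F [-0.05  0.01 -2.04] w 0.476 q [-0.34  0.35  0.35  1.99 -0.16  0.83  1.37]
```

View pics/s16c.png

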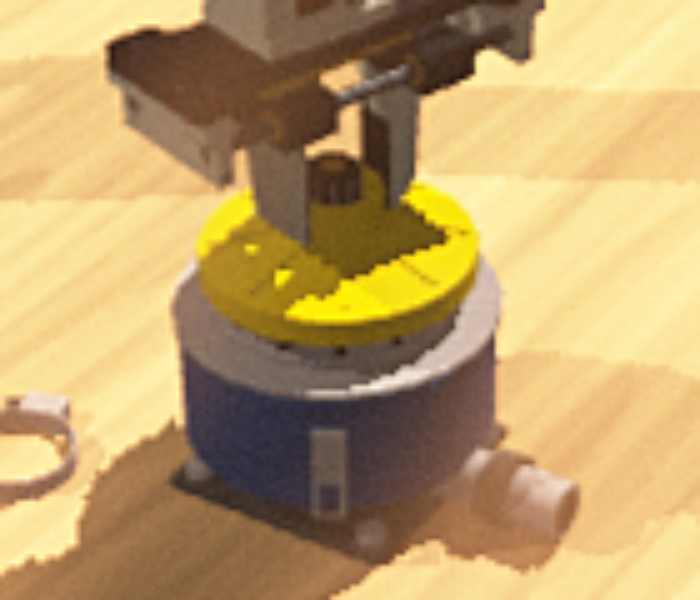

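Request:
{"op": "apply_moves", "data": {"targets": [1,0,0,-0.02,0,1,0,0,-0.03,0,1,0,0,-0.03,0,1,0,0,-0.03,0,1,0,0,-0.03,0,1,0,0,-0.03,0,1,0,0,-0.03,0,1,0,0,-0.03,0,1,0,0,-0.025,0,1,0,0,-0.015,0,1,0,0,0,0,1,0,0,0,0,1,0,0,0,0]}}

```text
clock: 24.75
position: [0.5039, -0.0176, 0.2459]
ee_rot: [-0.463, -3.107, 0.0]
force: [0.0, -0.2, -1.4]
width: 0.471
```

```bash
python3 - <<'E'
from h import *
st(); c,im=snap("scene","s17"); cv2.imwrite("pics/s17c.png",cv2.resize(im[40:240,190:430],None,fx=3,fy=3)); snap("top","t17")
E
```

```text
t 24.75 p [ 0.5039 -0.0176  0.2459] x [-0.957  0.292  0.001] z [-8.e-04 -1.e-04 -1.e+00] F [ 0.03 -0.18 -1.36] w 0.471 q [-0.38  0.22  0.38  1.86 -0.09  1.08  1.31]
```

View pics/s17c.png

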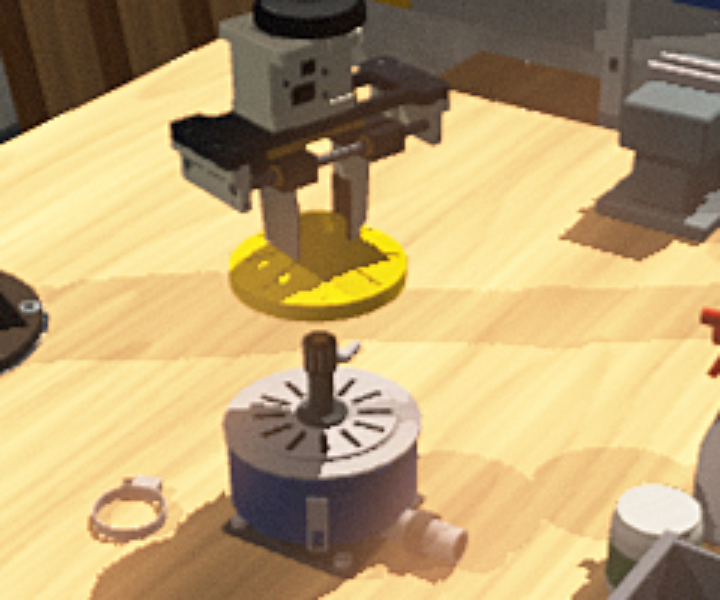

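View pics/t17.png

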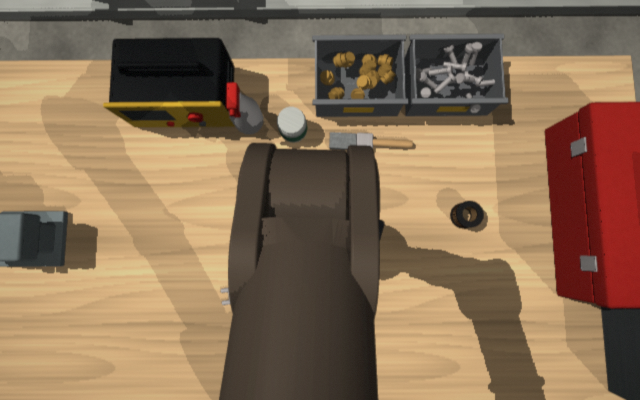

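Hood level, lifted 123.5 mm, clear of the knob. The cover is seated flat and the visible bystanders (tin, bottle, brush, used element, clamp) have not moved. Handing in.

```bash
python3 - <<'E'
from h import *
st(); print(arm.sign_off())
E
```

```text
t 24.85 p [ 0.504  -0.0176  0.246 ] x [-0.957  0.292  0.   ] z [-5.e-04 -1.e-04 -1.e+00] F [-0.89 -0.02 -1.44] w 0.475 q [-0.38  0.22  0.38  1.86 -0.09  1.08  1.31]
the job is handed in; nothing more can be done
None
```

The job is done and was handed in at about 24.9 s of the 67 s. The hand-in gives no verdict.

**What I did**
1. I pressed the new element over the pipe until it met the bowl floor. The gripper force rose to 25 N there, and the height matched the floor to within a millimetre. After letting go, the wrist picture put the element within about 2 mm of the axis.
2. I carried the cover and hood together by the knob and lowered them onto the rim. I let go once the cover sat at 84 mm, the seated height, with about 10 N of contact.
3. I gripped the hood by its collar, lifted it straight up about 123 mm, and am still holding it.

**Last checks**
- **Hood:** gripper opening 0.475 (43.7 mm on the 44 mm collar), about 1.4 N hanging in the grip, tool vertical. The scene picture shows it level and clear of the knob.
- **Cover:** it looks flat in the rim with the inlet slots exposed.
- **Bystanders:** no sign that any of them moved. The arm hid most of the spanner in the last top view.

**Disagreements**
- The top and wrist cameras differed by about 2.5 mm along x. I used the wrist camera throughout, since the error is common to picking up and placing.
- Two late colour fits, one for the housing and one for the hood, failed because the gripper blocked part of the view. I did not use them, and located the cover from its knob in the wrist picture instead.
- I could not check the element again once the cover was on.

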